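# Prop the microscope head on the lab jack and let down its cam

### The arm

A 6-joint arm with a two-finger parallel gripper is mounted at the origin on the work surface. World frame = base frame: x ahead of the robot, y to its left, z up, the work surface at z = 0. Lengths are in m, angles in degrees, forces in N, time in s.
With the tool pointing down it reaches from about 0.375 to 0.9 m from the base axis. Payload 3.1 kg.
Tool frame: the origin (TCP) lies between the finger pads; the fingertips stand 22 mm ahead of it and the grasp point (between the pads) lies 3 mm ahead of it; z points along the fingers, y is the line along which they close (so a half turn about z gives the same grasp; the last joint's range is limited). The gripper opens to 87 mm and grips with 3 to 60 N. Pads are 19 mm wide; open, the fingers measure 117 mm over their backs; the gripper's body (75 mm by 190 mm) begins 51 mm behind the grasp point.
Start: joints at [-75.888, 30.224, 82.088, -0, 67.689, -10.227], TCP at [0.258, -0.569, 0.245] pointing down, gripper open.
Joint ranges: [-176.69, 176.69], [-43.24, 126.21], [12.49, 139.97], [-82, 262], [0, 151.66], [-163.58, 163.58]. Speed limits (degrees/s): [159.86, 159.86, 180, 180, 180, 180].

### API

Orientations are given as a 3x3 rotation matrix whose columns are the frame's x, y, z axes.
In Python, from rig import bot, capture, search_frame, outline_of, spot_point gives the robot as it stands.
- The arm moves only by the tool jog_arm, never from a script. Its argument "rows" is text: rows parted by semicolons, each of 7 numbers parted by spaces: the opening, from 0 (shut) to 1 (fully open), then the shift along the tool's x, y, z as a fraction of full scale, then the turn, a rotation vector about the tool's x, y, z as a fraction of full scale. A call has 1 to 20 rows; each row is the pose to reach, as a shift and turn from the pose commanded when the call began, along the tool's axes at that moment; what a row does not reach only later rows make up. Full scale, the value 1, is 0.5 m for a shift and pi/4 rad for a turn. A row lasts 1/12 s, in which the tool goes at most 41.7 mm and 7.16 degrees, less where a joint would pass 70% of its speed; a pose out of reach is approached as far as the arm can. A call with a number of a shift or a turn outside -1 to 1 is refused whole. A call with a gripper value outside its range is refused whole. The fingers move at their own pace and stop on an object; the grip force is fixed at half the most. Time passes only in rows, so rows that repeat a pose let the fingers close. It gives the time, the measured TCP pose, the force, the opening and the grip force at its end, in the units of the state.
- bot.read_state(): the state, without advancing time (a new reading comes with each control period).
- capture(name): name is "scene" or "top"; returns a dict with "pixels" (384x512x3 uint8, red, green, blue), "fx", "fy", "cx", "cy" (pixels), "distortion" ([k1, k2, p1, p2, k3] as OpenCV has them; the pictures are not rectified), "R" (3x3) and "t" (3): a world point X has camera coordinates R X + t. Camera axes: x right, y down, z forward; pixel columns grow to the right and rows downward; lengths in m; the calibration is good to about 2 mm. A picture is of the moment at which its call begins. There is no depth.
- bot.hand_in(): hands the job in; it is judged then, once.
Trained networks look in a picture, given as the dict that the camera call returned (one of the last four; its "shot" number tells which), for a name from the list of things; names that differ only in an ending like _2 or _b are one class to them, and where a whole thing is asked for, a point or a joint stands for the part that bears it (a point fixed in the world has none). Each returns a list of dicts, best first, with "conf" (0 to 1); they miss things now and then, are a little off and sometimes report something else, mostly with a low value. They report only what shows in the picture. A call takes as long as a camera call. They do not tell look-alikes from the thing itself.
- search_frame(label, picture): "point" ([x, y, z] in m, in world coordinates, good to about 4 mm: the middle of the surface that is visible of it).
- outline_of(label, picture): "region" (384x512 bool, what is visible of it).
- spot_point(label, picture): "point" ([x, y, z] in m, in world coordinates, good to about 4 mm: a listed point, or the origin of a listed thing).
The state is a dict: "time_s": time; "joint_positions": joint angles; "qvel": joint speeds; "tau": joint torques, N m; "position": TCP position; "tcp_rot": TCP orientation; "force": force on the tool from outside, world axes, zero at the start; "moment": the same for the moment, N m; "opening": opening from 0.0 (shut) to 1.0 (fully open); "grasp_force": force on a finger pad.
Only numpy, scipy, OpenCV 4.12 (cv2) and the standard library are available. Lean on these libraries where they do the work, as an engineer would, in place of code of your own. Each camera call takes 0.05 s, during which the arm holds its last target. There are 200 camera calls.

### The job

The microscope head is to be taken off its boom for service, so take its weight from below first: lay the cork block flat on the middle of the lab jack's platform, then crank the jack up until the block just touches the underside of the head, lifting it by no more than a few millimetres. Only then press the red-knobbed cam lever all the way down, so that the head rests on the block without dropping, and leave everything else on the bench where it is.

Things in the scene. Friction and masses are not known exactly. Their poses are not given: they have to be found in the camera images.
- stand: White and steel boom stand of a stereo microscope, fixed. Origin on the table exactly below the head's optical axis; the user's side is -x, +z up. Base plate: x 0 to 170 mm, y 140 to 270 mm, 22 mm high; column 32 mm thick at x 125, y 200 mm, 470 mm high; boom 28 mm thick at 341 mm height, along y at x = 85 mm from the column to the head.
- head_under (a point): Centre of the flat underside of the microscope head (black objective, lower face 22 mm in radius), about 182 mm over the table, axes as the stand's. The objective has 30 mm radius from 18 mm up; lime zoom body 42 mm radius from 50 mm up, its black knobs reach 68 mm to each side at 62 to 94 mm; 100 mm square from 110 mm up. 1.6 kg, free to slide upwards. Eyepieces reach 100 mm to -x, 265 mm up.
- shield_edge (a point): Middle of the lower edge of the orange shield, 140 mm wide along y, which slants from here up and back to the head's front (24 mm to +x, 34 mm up). 76 mm to -x of the optical axis and 124 mm above the head's underside; axes as the stand's.
- head (a joint): Height of the head on its vertical slide, m: 0 at the start (carried by the cam), positive when pushed up, negative when sunk.
- cam_lever (a joint): Angle of the cam lever, rad: 0 to 0.1 at the start (lever pointing 45 degrees up to the stand's -y side, its eccentric carrying the head's ear); grows as its red ball is pressed down; stop at 1.25 (26 degrees below level). From 1.0 on the cam has sunk 4 mm or more and no longer carries the head. Stays where it is left; 2 to 5 N at the ball moves it.
- lever_tip (a point): Centre of the red ball, 20 mm in diameter, at the lever's free end, 120 mm from its pivot. The pivot axis runs along the stand's x, at stand y = -48 mm, height 262 mm; the lever swings at stand x = 34 mm. Lever arm 9 mm thick.
- jack: Aluminium scissor lab jack, fixed in place below the head. Origin: centre of the underside of its 120 x 120 mm base. +x runs along its screw away from the hand-wheel; the hand-wheel is on its -x side.
- jack_top (a point): Centre of the top face of the jack's 120 x 120 mm platform, axes as the jack's; rises as the jack is cranked. About 132 to 142 mm over the table at the start; gives about 1 mm under the head's full weight.
- knob (a joint): Angle of the jack's hand-wheel, rad; range -14 to 16. It grows when turned clockwise as seen from the hand-wheel's side (from the jack's -x), which raises the platform: 8.0 mm per turn. Self-locking. It takes about 0.06 to 0.1 N m (2 to 4 N at the handle).
- crank_axis (a point): Point on the screw axis of the jack, level with the middle of the crank handle (in the handle's plane, jack y = 0). Axes as the jack's. Per turn of the hand-wheel that raises the jack it climbs 4.0 mm and moves 2.7 mm to +x.
- crank_grip (a point): Middle of the red crank handle: 14 mm in diameter, 42 mm long, parallel to the jack's x, 26 mm off the screw axis; it spins freely on its pin, so it can be held firmly as it goes round. The black wheel (32 mm radius) begins 26 mm to +x; the free end is 18 mm to -x. With a = knob it stands at jack y = -26 sin a, z = +26 cos a mm from crank_axis. The axes of this point turn with the wheel.
- block: Brown cork block, 100 x 45 x 28 mm (x, y, z), 60 g. Origin at the centre of its underside. Lies flat at the start.
- tape: Roll of yellow tape lying flat, 92 mm in diameter, 24 mm high. Bystander; origin at the centre of its underside.
- slide_box: Blue slide box with a white lid, 92 x 67 x 26 mm. Bystander; origin at the centre of its underside.
- dish: Glass dish, 90 mm in diameter, 16 mm high. Bystander; origin at the centre of its underside.
- jar: Amber jar, 44 mm in diameter, 58 mm high, beside the jack. Bystander; origin at the centre of its underside.
- spray: White bottle with a red cap, 56 mm in diameter, 150 mm high. Bystander; origin at the centre of its underside.
- forceps: Steel forceps, about 130 mm long, 4 mm high, lying flat. Bystander; origin at the middle of its underside.
Not all that is in view belongs to the job. Leave any green or orange look-alike of the jack alone.

How it is judged (in metres and radians):
On the way, in this order (a step that is already met when the one before it is completed fails the run):
1. the cork block lies flat on the middle of the jack's platform, let go (horizontal distance between block and jack_top below 0.018 m and z of block in the frame of jack_top between -0.004 and 0.004 m and angle between block's own z axis and vertical below 0.06 rad and contact force between the fingers and block below 0.1 N and linear speed of block below 0.02 m/s and value of joint cam_lever below 0.35 rad), for 0.2 s.
2. the block on the raised platform touches the underside of the head, the cam lever still up (horizontal distance between block and jack_top below 0.018 m and z of block in the frame of jack_top between -0.004 and 0.004 m and angle between block's own z axis and vertical below 0.06 rad and contact force between block and head above 0.5 N and value of joint head below 0.004 m and value of joint cam_lever below 0.35 rad), for 0.2 s.
3. the cam lever is down and the head rests on the block (value of joint cam_lever above 1.1 rad and contact force between block and head above 5 N), for 0.2 s.
At the end, for the whole second after the job is handed in: The cork block lies flat within 18 mm of the middle of the jack's platform, the head rests on it with more than 5 N, between 3 mm below and 4 mm above its first height, the cam lever is turned past 1.1 rad, and all is at rest (all of step 3 and horizontal distance between block and jack_top below 0.018 m and z of block in the frame of jack_top between -0.004 and 0.004 m and angle between block's own z axis and vertical below 0.06 rad and value of joint head between -0.003 and 0.004 m and linear speed of block below 0.01 m/s and velocity of joint knob between -0.05 and 0.05 rad/s); the robot touches nothing.
It fails at once if the head is pushed up more than 4 mm (value of joint head above 0.004 m).
It fails at once if the head drops more than 3 mm (value of joint head below -0.003 m).
It fails at once if the cam lever is let down before the block touches the head (value of joint cam_lever between 0.35 and 0.9 rad and contact force between block and head below 0.2 N).
It fails at once if a bystander is pushed aside by more than 20 mm (distance of any of tape, slide_box, dish, jar, spray, forceps from where it was at the start of the episode above 0.02 m).
It also fails if it takes over 67 s, if anything falls off the work surface, if the arm or the gripper's body presses on something with over 40 N, if the wrist force passes 120 N, or if a joint passes its speed limit or range.

## Working session

There is one attempt and no reset: what is moved stays moved. The work goes in short steps, Python scripts to look and compute and a tool call to move; the robot and the scene stay as the last step left them, time stands still between calls to the robot, and variables do not carry over. Pictures are saved under pics/ and viewed, at most 10 in all, crops included, and the job is handed in when it is done.

Besides the shell and the picture viewer there is one more tool, called after "Emit:" as name(argument=value, ...) on one line, values as JSON. jog_arm: Moves the arm, as the interface text tells. Its arguments: {"type":"object","properties":{"rows":{"type":"string"}},"required":["rows"]}

```bash
ls; mkdir -p pics
cat > h.py <<'E'
import numpy as np, cv2
from rig import bot, capture, search_frame, outline_of, spot_point
np.set_printoptions(precision=4,suppress=True)
def px(c,X):
    K=np.array([[c['fx'],0,c['cx']],[0,c['fy'],c['cy']],[0,0,1.]])
    r,_=cv2.Rodrigues(np.array(c['R'])); return cv2.projectPoints(np.array(X,float).reshape(-1,1,3),r,np.array(c['t'],float),K,np.array(c['distortion'],float))[0].reshape(-1,2)
def save(c,n,crop=None,s=1):
    im=c['pixels'][:,:,::-1]
    if crop: a,b,x,y=crop; im=im[b:y,a:x]
    cv2.imwrite('pics/'+n,cv2.resize(im,None,fx=s,fy=s,interpolation=cv2.INTER_CUBIC))
def pose():
    s=bot.read_state(); return s,np.array(s['position']),np.array(s['tcp_rot'])
E
python3 - <<'E'
from h import *
cs={n:capture(n) for n in('scene','top')}
both=np.hstack([cs['scene']['pixels'],cs['top']['pixels']])[:,:,::-1]
for n in cs: save(cs[n],n+'0.png',s=1.5)
L='stand head_under shield_edge lever_tip jack jack_top crank_axis crank_grip block tape slide_box dish jar spray forceps'.split()
for n,c in cs.items():
  for l in L:
    try: r=spot_point(l,c)
    except Exception as e: print(n,l,e); continue
    for d in r[:3]: print(n,l,round(d['conf'],2),np.array(d['point']),px(c,d['point'])[0].round(), {k:np.array(v) for k,v in d.items() if k not in('conf','point')})
s,p,R=pose(); print(s)
E
```

```text
pics
scene head_under 0.69 [ 0.4713 -0.0493  0.0485] [247. 219.] {}
scene shield_edge 0.56 [ 0.5099 -0.0663  0.3045] [252. 208.] {}
scene lever_tip 0.51 [ 0.6177 -0.2036  0.3392] [249. 259.] {}
scene jack 0.9 [0.7322 0.3529 0.0035] [361. 189.] {}
scene jack 0.65 [ 0.5919 -0.0684  0.0002] [268. 245.] {}
scene jack 0.64 [ 0.1988 -0.3042 -0.0011] [152. 227.] {}
scene jack_top 0.91 [ 0.1997 -0.3025  0.1471] [144. 216.] {}
scene jack_top 0.88 [0.7324 0.3518 0.1402] [369. 176.] {}
scene jack_top 0.47 [ 0.5934 -0.062   0.1319] [270. 236.] {}
scene crank_axis 0.58 [0.4216 0.3137 0.0003] [295. 150.] {}
scene crank_axis 0.56 [ 0.0876 -0.3274  0.0709] [123. 208.] {}
scene crank_axis 0.48 [0.6225 0.3465 0.0732] [342. 167.] {}
scene crank_grip 0.65 [0.6201 0.349  0.1001] [343. 163.] {}
scene crank_grip 0.6 [ 0.4719 -0.0483  0.0508] [247. 218.] {}
scene crank_grip 0.59 [ 0.0918 -0.3294  0.0993] [121. 207.] {}
scene block 0.65 [ 0.607  -0.3458  0.0011] [223. 304.] {}
scene block 0.43 [ 0.5955 -0.0657  0.1337] [270. 237.] {}
scene block 0.21 [ 0.4687 -0.0502  0.0508] [246. 218.] {}
scene tape 0.73 [
[... 1687 characters left out ...]
7 -0.0029] [333. 148.] {}
top forceps 0.55 [ 0.5083 -0.0645  0.3065] [279. 175.] {}
top forceps 0.49 [ 0.4404 -0.2085 -0.0015] [319. 209.] {}
{'time_s': 1.6, 'joint_positions': array([-75.8894,  30.2232,  82.0896,   0.0005,  67.6903, -10.2263]), 'qvel': array([ 0.0049,  0.0467, -0.0948,  0.0466,  0.0194,  0.0196]), 'tau': array([  0.002 , -43.9991, -17.6983,   0.0636,   0.0506,  -0.    ]), 'position': array([ 0.2576, -0.5694,  0.2445]), 'tcp_rot': array([[ 0.9111,  0.4121, -0.    ],
       [ 0.4121, -0.9111,  0.0001],
       [ 0.    , -0.0001, -1.    ]]), 'force': array([-0.2792,  0.3111, -0.1535]), 'moment': array([0.0263, 0.072 , 0.0621]), 'grasp_force': 0.0, 'opening': 0.9998922581580671}
```

View pics/scene0.png

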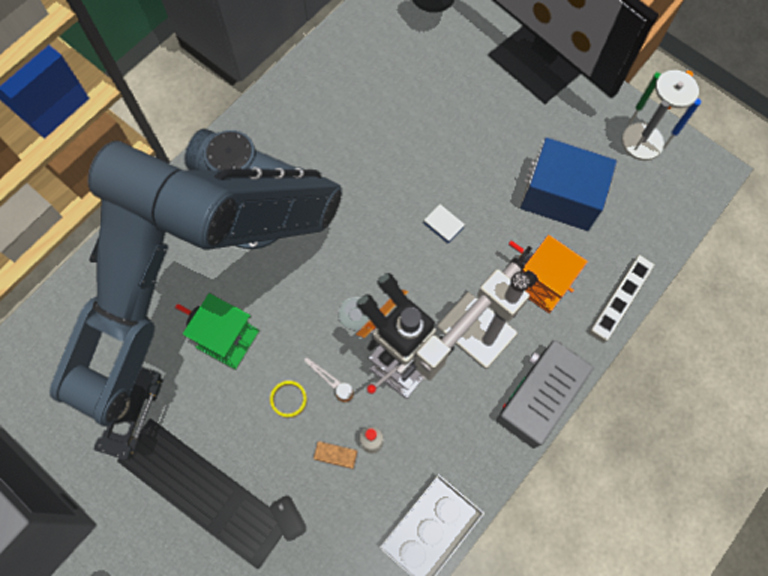

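View pics/top0.png

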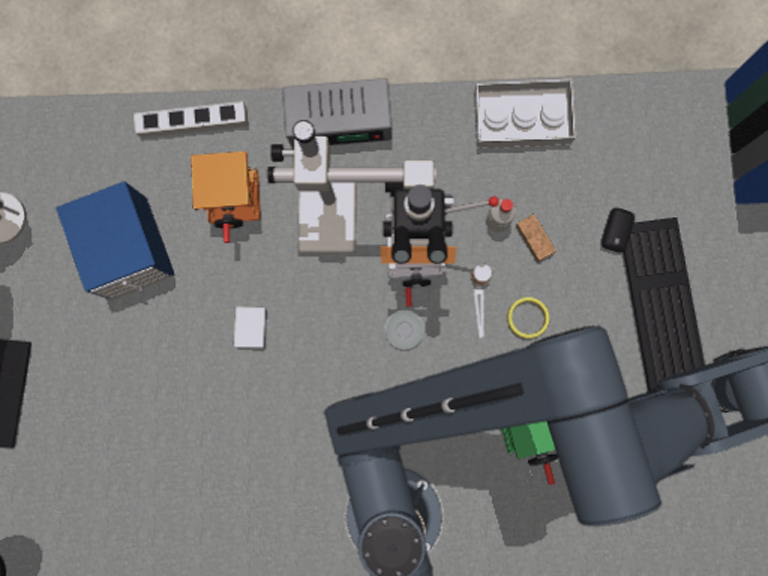

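The scene picture shows the silver jack under the microscope at about (400,378) of the 1.5x view and the block at (335,454). In the top view the block is at (536,237), the lever's red ball at (493,201) and the silver jack's red handle at (408,297).

Candidates, in top-view pixels:
- **Jack:** silver at (415,280), green at (530,440), orange at (222,182). I choose the silver one under the head.
- **Red handle:** (408,297), (549,472), (227,232). I choose the first.
- **Red ball:** lever ball (493,201) or spray cap (506,206). I choose the one on the lever.
- **Block:** there is only one cork block.

```bash
cat >> h.py <<'E'
def ray(c,uv):
    K=np.array([[c['fx'],0,c['cx']],[0,c['fy'],c['cy']],[0,0,1.]])
    n=cv2.undistortPoints(np.array(uv,float).reshape(-1,1,2),K,np.array(c['distortion'],float)).reshape(-1,2)
    R=np.array(c['R']);t=np.array(c['t']); return -R.T@t, np.c_[n,np.ones(len(n))]@R
def onplane(c,uv,z):
    o,d=ray(c,uv); return o+d*((z-o[2])/d[:,2])[:,None]
def medpt(l,near,n=4,rad=.05,cams=('scene','top')):
    out=[]
    for i in range(n):
        for cam in cams:
            for d in spot_point(l,capture(cam)):
                p=np.array(d['point'])
                if np.linalg.norm(p-near)<rad: out.append(p);break
    return np.array(out)
E
python3 - <<'E'
from h import *
for n in('scene','top'):
    c=capture(n)
    r=[d for d in outline_of('block',c)]
    for d in r[:2]:
        ys,xs=np.nonzero(d['region'])
        W=onplane(c,np.c_[xs,ys],.026)[:,:2]
        m=cv2.minAreaRect((W*1000).astype(np.float32)); print(n,d['conf'],len(xs),m,px(c,[*W.mean(0),.026]))
        u=np.linalg.svd(W-W.mean(0),full_matrices=False)[2][0]; print(np.degrees(np.arctan2(u[1],u[0])))
    if n=='top':
        save(c,'crop1.png',(230,100,400,220),4.5)
for l,q in dict(head_under=(.585,-.067,.182),shield_edge=(.509,-.064,.306),lever_tip=(.615,-.206,.338),jack=(.59,-.067,0),jack_top=(.592,-.065,.135),crank_axis=(.473,-.066,.07),crank_grip=(.473,-.05,.05),block=(.609,-.346,0)).items():
    a=medpt(l,np.array(q),2); print(l,len(a), a.mean(0) if len(a) else '', a.std(0) if len(a) else '')
E
```

```text
scene 0.59 356 ((608.495361328125, -342.1331787109375), (99.8682632446289, 47.64543533325195), 25.345848083496094) [[223.6017 302.4949]]
25.581760759254866
top 0.92 406 ((606.1354370117188, -339.588134765625), (101.25137329101562, 48.44697570800781), 26.169347763061523) [[356.6221 158.0475]]
-153.47474730157813
top 0.34 160 ((503.4881896972656, -57.387908935546875), (43.65509796142578, 70.36271667480469), 45.57292556762695) [[276.1391 189.2303]]
148.37090306132336
head_under 0  
shield_edge 4 [ 0.5091 -0.064   0.3058] [0.0016 0.0014 0.0015]
lever_tip 4 [ 0.6151 -0.2066  0.3367] [0.0009 0.0029 0.0017]
jack 3 [ 0.5903 -0.0669 -0.0008] [0.0017 0.001  0.0013]
jack_top 2 [ 0.5892 -0.0642  0.134 ] [0.0001 0.0003 0.0008]
crank_axis 4 [ 0.477  -0.0671  0.068 ] [0.0003 0.0023 0.0012]
crank_grip 4 [ 0.4721 -0.0496  0.0486] [0.0009 0.0001 0.0035]
block 4 [ 0.607  -0.3449  0.0025] [0.0009 0.0011 0.0014]
```

View pics/crop1.png

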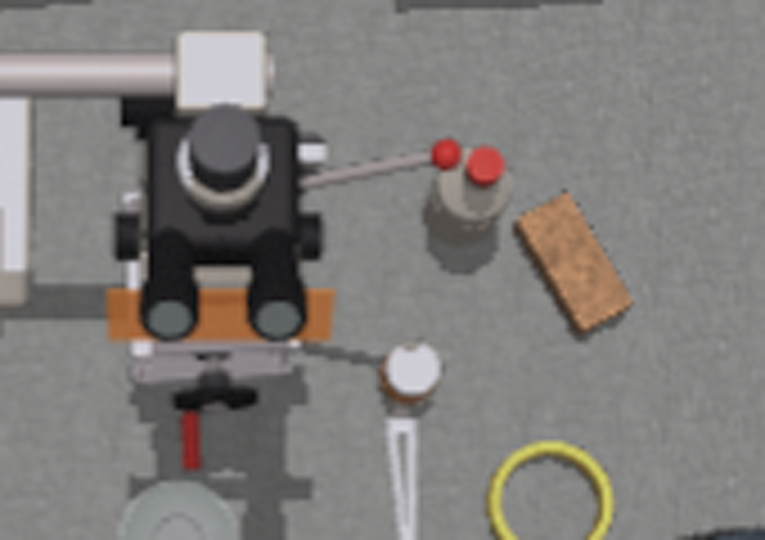

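The crop shows the cork block at about (574,262), clear of the spray at (475,180), and the silver jack with its red handle at (190,440). The block has a yaw of about 26°. I'll grasp its near end with the tool pitched 30° below level.

```bash
cat >> h.py <<'E'
from scipy.spatial.transform import Rotation as Ro
def Rt(h,p,flip=0):
    h,p=np.radians([h,p]); z=np.array([np.cos(h)*np.cos(p),np.sin(h)*np.cos(p),-np.sin(p)])
    y=np.array([np.sin(h),-np.cos(h),0])
    return np.c_[np.cross(y,z),y,z]
def goto(P,R,ref=None):
    s,p,Rc=pose()
    if ref is not None: p,Rc=ref
    sh=Rc.T@(np.array(P)-p)/.5; rv=Ro.from_matrix(Rc.T@R).as_rotvec()/(np.pi/4)
    print('t',round(s['time_s'],2),'p',p,'shift',sh.round(4),'turn',rv.round(4),'rows>=',np.linalg.norm(sh)*12,np.degrees(np.linalg.norm(rv)*np.pi/4)/7.16)
E
python3 - <<'E'
from h import *
R=Rt(26,30); T=np.array([.5759,-.3581,.022])
s,p,Rc=pose(); print(R)
goto(T-.25*R[:,2],R)
E
```

```text
[[ 0.4494  0.4384  0.7784]
 [ 0.2192 -0.8988  0.3796]
 [ 0.866   0.     -0.5   ]]
t 5.0 p [ 0.2576 -0.5694  0.2446] shift [ 0.3213 -0.1102  0.1951] turn [ 0.0193  1.3332 -0.0334] rows>= 4.70070617723096 8.382651955136442
```

Emit:
jog_arm(rows="1 0.08 -0.03 0.05 0.005 0.25 -0.01; 1 0.16 -0.055 0.1 0.01 0.5 -0.02; 1 0.24 -0.08 0.15 0.014 0.75 -0.025; 1 0.3213 -0.1102 0.1951 0.018 0.95 -0.03; 1 0.3213 -0.1102 0.1951 0.018 0.95 -0.03; 1 0.3213 -0.1102 0.1951 0.018 0.95 -0.03; 1 0.3213 -0.1102 0.1951 0.018 0.95 -0.03")

```text
time_s: 5.58
position: [0.3796, -0.4524, 0.1437]
tcp_rot: [[0.663, 0.434, 0.61], [0.311, -0.901, 0.303], [0.681, -0.011, -0.732]]
force: [-0.6, -1.0, -0.5]
opening: 0.998
grasp_force: 0.0
```

Run:
```python
from h import *
R=Rt(26,30); T=np.array([.5759,-.3581,.022])
s,p,Rc=pose(); print(s['joint_positions'],Rc)
goto(T-.12*R[:,2],R)
```

```text
[-80.0957  41.0526  96.5983  45.7501  65.7199 -43.9423] [[ 0.6633  0.4336  0.61  ]
 [ 0.3108 -0.901   0.3025]
 [ 0.6808 -0.0111 -0.7324]]
t 5.58 p [ 0.3796 -0.4524  0.1437] shift [0.0829 0.0027 0.2454] turn [-0.0035  0.3797 -0.0153] rows>= 3.1085913782876595 2.388656935776858
```

Emit:
jog_arm(rows="1 0.028 0.001 0.082 -0.001 0.13 -0.005; 1 0.056 0.002 0.164 -0.002 0.26 -0.01; 1 0.0829 0.0027 0.2454 -0.0035 0.3797 -0.0153; 1 0.0829 0.0027 0.2454 -0.0035 0.3797 -0.0153; 1 0.0829 0.0027 0.2454 -0.0035 0.3797 -0.0153; 1 0.0829 0.0027 0.2454 -0.0035 0.3797 -0.0153")

```text
time_s: 6.08
position: [0.4845, -0.4052, 0.0856]
tcp_rot: [[0.449, 0.442, 0.777], [0.229, -0.897, 0.378], [0.864, 0.008, -0.504]]
force: [0.0, -0.5, 0.1]
opening: 0.999
grasp_force: 0.0
```

Run:
```python
from h import *
R=Rt(26,30); T=np.array([.5759,-.3581,.022])
goto(T,R)
```

```text
t 6.08 p [ 0.4845 -0.4052  0.0856] shift [-0.0063 -0.0048  0.2417] turn [0.0011 0.0062 0.0117] rows>= 2.9016116073373133 0.08363212223164208
```

Emit:
jog_arm(rows="1 -0.002 -0.002 0.06 0 0 0; 1 -0.004 -0.003 0.12 0 0 0.01; 1 -0.006 -0.005 0.18 0 0 0.01; 1 -0.006 -0.005 0.22 0 0.006 0.0117; 1 -0.006 -0.005 0.2417 0.001 0.006 0.0117; 1 -0.006 -0.005 0.2417 0.001 0.006 0.0117; 1 -0.006 -0.005 0.2417 0.001 0.006 0.0117; 1 -0.006 -0.005 0.2417 0.001 0.006 0.0117")

```text
time_s: 6.75
position: [0.5754, -0.3591, 0.0239]
tcp_rot: [[0.448, 0.436, 0.781], [0.218, -0.9, 0.377], [0.867, 0.002, -0.498]]
force: [1.2, 0.3, 1.3]
opening: 1.002
grasp_force: 0.0
```

Run:
```python
from h import *
R=Rt(26,30); T=np.array([.5759,-.3581,.022])
goto(T,R)
c=capture('scene'); save(c,'g1.png',(160,240,310,360),5)
```

```text
t 6.75 p [ 0.5754 -0.3591  0.0239] shift [-0.0024 -0.0014  0.0033] turn [ 0.004  -0.0029  0.0001] rows>= 0.051944023666605124 0.03130974241626062
```

View pics/g1.png

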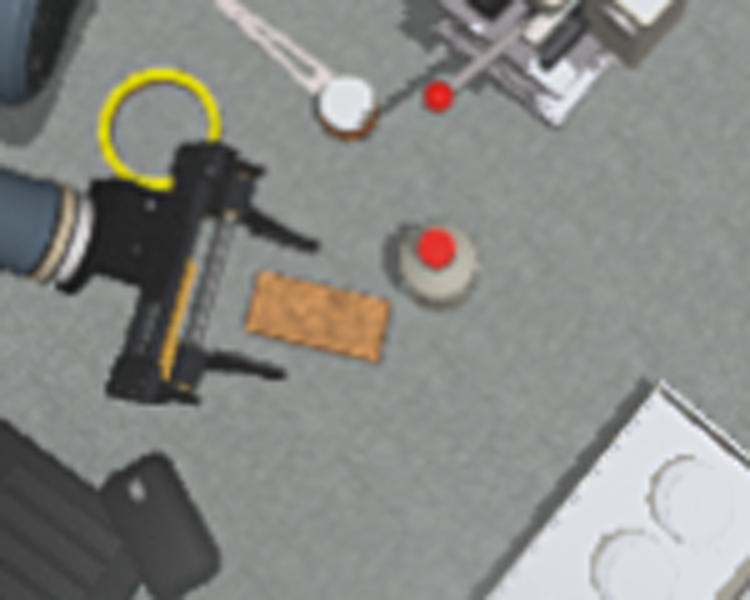

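The fingers straddle the near end of the block, with tips at (315,243) and (283,373) and the block at (318,315). They are well centred, so I close.

Emit:
jog_arm(rows="0 -0.0015 0 0.003 0 0 0; 0 -0.002 0 0.003 0 0 0; 0 -0.002 0 0.003 0 0 0; 0 -0.002 0 0.003 0 0 0; 0 -0.002 0 0.003 0 0 0; 0 -0.002 0 0.003 0 0 0; 0 -0.002 0 0.003 0 0 0; 0 -0.002 0 0.003 0 0 0; 0 -0.002 0 0.003 0 0 0; 0 -0.002 0 0.003 0 0 0")

```text
time_s: 7.63
position: [0.5766, -0.3583, 0.0223]
tcp_rot: [[0.446, 0.435, 0.782], [0.215, -0.901, 0.378], [0.869, -0.001, -0.495]]
force: [1.6, -1.3, 6.7]
opening: 0.515
grasp_force: 30.0
```

Run:
```python
from h import *
s,p,Rc=pose(); print(Rc)
d=Rc[:,0]*0+np.array([.8988,.4384,0])
J=np.array([.5895,-.066,.134])
B=np.array([.607,-.3435,0]); off=p-B; print('off',off)
P=J+off+[0,0,.004]; print('place',P)
pre=P-.20*d; goto(np.r_[pre[:2],.20],Rc); goto(pre,Rc); goto(P,Rc); goto(P,Rc,(pre,Rc)); goto(p+[0,0,.15],Rc)
```

```text
[[ 0.4464  0.4348  0.7821]
 [ 0.2147 -0.9005  0.3781]
 [ 0.8687 -0.0009 -0.4953]]
off [-0.0304 -0.0148  0.0223]
place [ 0.5591 -0.0808  0.1603]
t 7.63 p [ 0.5766 -0.3583  0.0223] shift [ 0.2141 -0.5137 -0.341 ] turn [0. 0. 0.] rows>= 7.832544436819061 0.0
t 7.63 p [ 0.5766 -0.3583  0.0223] shift [ 0.1452 -0.5137 -0.3017] turn [0. 0. 0.] rows>= 7.357757310485308 0.0
t 7.63 p [ 0.5766 -0.3583  0.0223] shift [ 0.3433 -0.5152  0.0458] turn [0. 0. 0.] rows>= 7.449922415703402 0.0
t 7.63 p [ 0.3793 -0.1685  0.1603] shift [ 0.1981 -0.0016  0.3475] turn [0. 0. 0.] rows>= 4.800086399222415 0.0
t 7.63 p [ 0.5766 -0.3583  0.0223] shift [ 0.2606 -0.0003 -0.1486] turn [0. 0. 0.] rows>= 3.5999999999999996 0.0
```

Emit:
jog_arm(rows="0 0.03 0 -0.017 0 0 0; 0 0.1 0 -0.057 0 0 0; 0 0.17 0 -0.097 0 0 0; 0 0.24 0 -0.137 0 0 0; 0 0.292 0 -0.166 0 0 0; 0 0.287 -0.07 -0.168 0 0 0; 0 0.28 -0.14 -0.17 0 0 0; 0 0.275 -0.21 -0.171 0 0 0; 0 0.27 -0.28 -0.172 0 0 0; 0 0.265 -0.35 -0.174 0 0 0; 0 0.26 -0.42 -0.175 0 0 0; 0 0.255 -0.48 -0.176 0 0 0; 0 0.25 -0.514 -0.177 0 0 0; 0 0.25 -0.514 -0.177 0 0 0; 0 0.25 -0.514 -0.177 0 0 0; 0 0.25 -0.514 -0.177 0 0 0")

```text
time_s: 8.97
position: [0.4515, -0.1343, 0.1728]
tcp_rot: [[0.449, 0.436, 0.78], [0.218, -0.9, 0.377], [0.867, 0.001, -0.499]]
force: [-0.8, -0.7, 0.6]
opening: 0.518
grasp_force: 30.0
```

Run:
```python
from h import *
s,p,Rc=pose(); print(s['joint_positions'],s['opening'],s['force'])
P=np.array([.5591,-.0808,.1603])
d=np.array([.8988,.4384,0])
R=Rt(25.8,29.7); goto(P-.12*d+[0,0,.001],R); goto(P,R)
c=capture('scene'); save(c,'g2.png',(170,150,330,270),5)
for l,n in(('block',(.50,-.11,.14)),('jack_top',(.59,-.066,.135))):
    a=medpt(l,np.array(n),1); print(l,a)
```

```text
[-65.7567  41.3854 132.8481  85.1358  60.3978 -83.4269] 0.5175137058475081 [-0.7873 -0.6822  0.5927]
t 8.97 p [ 0.4515 -0.1343  0.1728] shift [-0.0198 -0.0019  0.0116] turn [-0.0002  0.005   0.0015] rows>= 0.2761260891819566 0.03293681516992605
t 8.97 p [ 0.4515 -0.1343  0.1728] shift [ 0.0982 -0.0025  0.2207] turn [-0.0002  0.005   0.0015] rows>= 2.898560726167957 0.03293681516992605
block [[ 0.4832 -0.1195  0.1497]
 [ 0.4823 -0.1193  0.1552]]
jack_top [[ 0.5898 -0.0643  0.1338]]
```

View pics/g2.png

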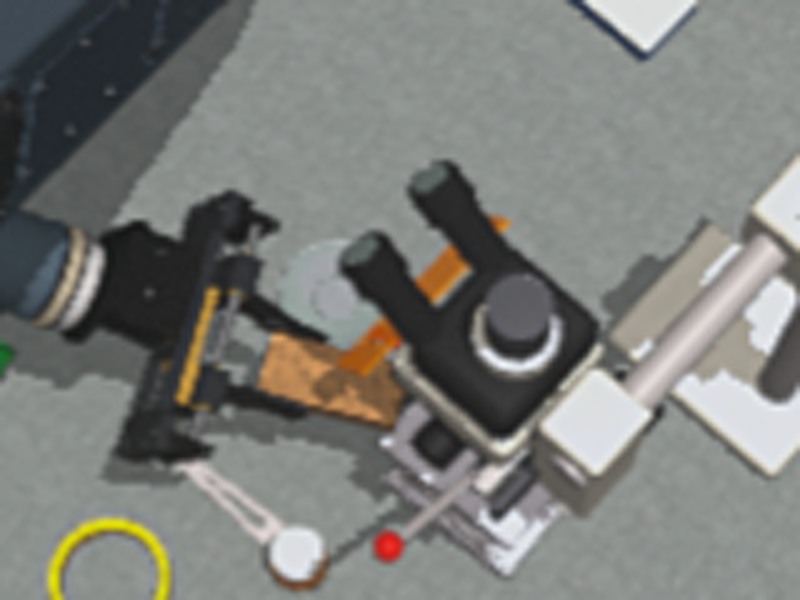

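The block is held straight, centred at (330,378), and points under the shield toward the head. The network's block position agrees with the grasp offset to within 2 mm, so I slide it in.

Emit:
jog_arm(rows="0 -0.01 -0.002 0.006 0 0 0; 0 -0.02 -0.002 0.0116 0 0 0; 0 0.0 -0.002 0.045 0 0.005 0; 0 0.02 -0.002 0.082 0 0.005 0; 0 0.04 -0.002 0.118 0 0.005 0; 0 0.06 -0.0025 0.153 0 0.005 0; 0 0.08 -0.0025 0.188 0 0.005 0; 0 0.098 -0.0025 0.2207 0 0.005 0; 0 0.098 -0.0025 0.2207 0 0.005 0; 0 0.098 -0.0025 0.2207 0 0.005 0; 0 0.098 -0.0025 0.2207 0 0.005 0; 0 0.098 -0.0025 0.2207 0 0.005 0")

```text
time_s: 10.42
position: [0.5578, -0.079, 0.1602]
tcp_rot: [[0.447, 0.436, 0.781], [0.214, -0.9, 0.38], [0.869, -0.003, -0.496]]
force: [-0.9, -0.1, -0.9]
opening: 0.515
grasp_force: 30.0
```

Run:
```python
from h import *
s,p,Rc=pose(); print(s['force'],p-np.array([.5591,-.0808,.1603]))
R=Rt(26,30);goto([.5591,-.0808,.1563],R)
```

```text
[-0.9402 -0.0689 -0.9369] [-0.0013  0.0018 -0.0001]
t 10.42 p [ 0.5578 -0.079   0.1602] shift [-0.0064  0.0045  0.0046] turn [ 0.0007 -0.0066 -0.0047] rows>= 0.1083787970823483 0.051262975129347604
```

Emit:
jog_arm(rows="0 -0.0012 0.003 0.003 0 0 0; 0 -0.003 0.0045 0.004 0 0 0; 0 -0.0047 0.0045 0.005 0 0 0; 0 -0.0047 0.0045 0.005 0 0 0; 0 -0.0047 0.0045 0.005 0 0 0")

```text
time_s: 10.83
position: [0.5602, -0.0804, 0.1571]
tcp_rot: [[0.446, 0.437, 0.781], [0.215, -0.9, 0.381], [0.869, -0.002, -0.495]]
force: [1.1, 1.3, -0.4]
opening: 0.514
grasp_force: 30.0
```

Emit:
jog_arm(rows="0 -0.001 0 0.0005 0 0 0; 0 -0.0017 0 0.001 0 0 0; 0 -0.0017 0 0.001 0 0 0; 0 -0.0017 0 0.001 0 0 0")

```text
time_s: 11.17
position: [0.5604, -0.08, 0.1563]
tcp_rot: [[0.446, 0.438, 0.781], [0.215, -0.899, 0.381], [0.869, -0.002, -0.495]]
force: [-0.0, 0.6, -0.4]
opening: 0.515
grasp_force: 30.0
```

Emit:
jog_arm(rows="0 -0.001 0 0.0005 0 0 0; 0 -0.0017 0 0.001 0 0 0; 0 -0.0017 0 0.001 0 0 0; 0 -0.0017 0 0.001 0 0 0")

```text
time_s: 11.5
position: [0.5604, -0.0801, 0.1553]
tcp_rot: [[0.446, 0.437, 0.781], [0.215, -0.899, 0.381], [0.869, -0.002, -0.495]]
force: [0.4, -0.0, -1.4]
opening: 0.515
grasp_force: 30.0
```

Emit:
jog_arm(rows="0 -0.001 0 0.0005 0 0 0; 0 -0.0017 0 0.001 0 0 0; 0 -0.0017 0 0.001 0 0 0; 0 -0.0017 0 0.001 0 0 0")

```text
time_s: 11.83
position: [0.5606, -0.08, 0.155]
tcp_rot: [[0.444, 0.437, 0.782], [0.215, -0.899, 0.381], [0.87, -0.001, -0.493]]
force: [-1.9, -0.4, 5.7]
opening: 0.513
grasp_force: 30.0
```

Emit:
jog_arm(rows="0 -0.001 0 0.0005 0 0 0; 0 -0.0017 0 0.001 0 0 0; 0 -0.0017 0 0.001 0 0 0; 0 -0.0017 0 0.001 0 0 0")

```text
time_s: 12.17
position: [0.5607, -0.08, 0.1548]
tcp_rot: [[0.443, 0.437, 0.783], [0.214, -0.899, 0.381], [0.871, -0.001, -0.492]]
force: [-3.6, -2.2, 9.6]
opening: 0.514
grasp_force: 30.0
```

Emit:
jog_arm(rows="0.8 0.0017 0 -0.001 0 0 0; 0.8 0.0017 0 -0.001 0 0 0; 0.8 0.0034 0 -0.002 0 0 0; 0.8 0.0034 0 -0.002 0 0 0; 0.8 0.0034 0 -0.002 0 0 0; 0.8 -0.009 0 -0.025 0 0 0; 0.8 -0.03 0 -0.06 0 0 0; 0.8 -0.06 0 -0.11 0 0 0; 0.8 -0.09 0 -0.16 0 0 0; 0.8 -0.11 0 -0.2 0 0 0; 0.8 -0.11 0 -0.2 0 0 0; 0.8 -0.11 0 -0.2 0 0 0")

```text
time_s: 13.17
position: [0.4575, -0.1314, 0.1548]
tcp_rot: [[0.447, 0.434, 0.782], [0.213, -0.901, 0.378], [0.869, -0.002, -0.495]]
force: [-0.2, 0.5, -0.6]
opening: 0.798
grasp_force: 0.0
```

Run:
```python
from h import *
s,p,Rc=pose(); print(p,s['force'],s['joint_positions'])
c=capture('scene'); save(c,'g3.png',(200,170,320,260),6)
for l,n in(('block',(.59,-.066,.135)),('jack_top',(.59,-.066,.135)),('crank_axis',(.475,-.067,.07)),('crank_grip',(.473,-.05,.05)),('head_under',(.587,-.067,.182))):
    a=medpt(l,np.array(n),2,.06); print(l,a)
```

```text
[ 0.4575 -0.1314  0.1548] [-0.219   0.4643 -0.5722] [-64.6653  44.844  132.816   88.1917  60.3801 -87.151 ]
block []
jack_top [[ 0.5935 -0.0605  0.1342]
 [ 0.5937 -0.0649  0.133 ]]
crank_axis [[ 0.4777 -0.0648  0.0694]
 [ 0.4757 -0.0696  0.0662]
 [ 0.4744 -0.0662  0.0709]
 [ 0.4759 -0.0716  0.0683]]
crank_grip [[ 0.4743 -0.0494  0.0528]
 [ 0.4723 -0.05    0.0457]
 [ 0.4701 -0.0499  0.0497]
 [ 0.4742 -0.0511  0.0459]]
head_under []
```

View pics/g3.png

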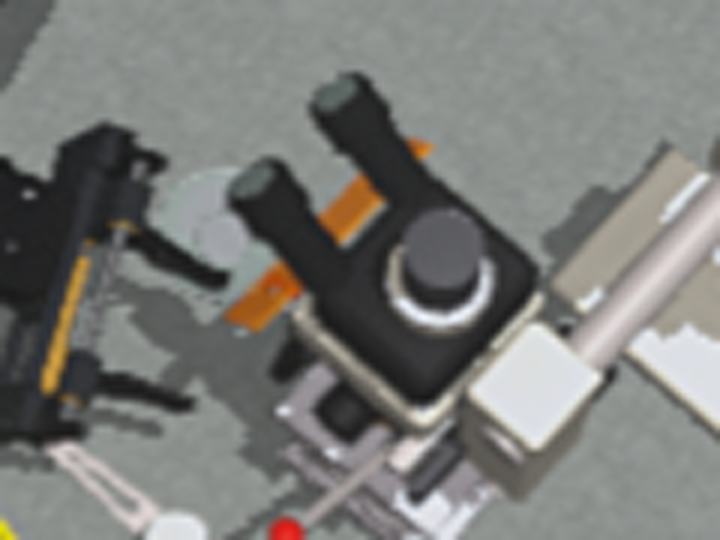

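The head, shield and lever are undisturbed: the head is at (430,260) and the lever ball at (285,530). The block is hidden under the head, as expected. Next is the crank handle.

Run:
```python
from h import *
R=Rt(0,65);T=np.array([.4687,-.050,.0517])
goto(T-.10*R[:,2],R); print(R)
```

```text
t 15.22 p [ 0.4578 -0.13    0.155 ] shift [-0.0156 -0.1712  0.0245] turn [-0.3985 -0.7712  0.429 ] rows>= 2.0833933376281495 6.08547540942606
[[ 0.9063  0.      0.4226]
 [ 0.     -1.      0.    ]
 [ 0.4226  0.     -0.9063]]
```

Emit:
jog_arm(rows="0.6 -0.003 -0.03 0.003 -0.06 -0.12 0.065; 0.6 -0.005 -0.055 0.008 -0.12 -0.24 0.13; 0.6 -0.007 -0.08 0.012 -0.18 -0.36 0.2; 0.6 -0.01 -0.11 0.016 -0.25 -0.48 0.27; 0.6 -0.012 -0.14 0.02 -0.32 -0.6 0.34; 0.6 -0.0156 -0.1712 0.0245 -0.3985 -0.7712 0.429; 0.6 -0.0156 -0.1712 0.0245 -0.3985 -0.7712 0.429; 0.6 -0.0156 -0.1712 0.0245 -0.3985 -0.7712 0.429; 0.6 -0.0156 -0.1712 0.0245 -0.3985 -0.7712 0.429; 0.6 -0.0156 -0.1712 0.0245 -0.3985 -0.7712 0.429")

```text
time_s: 16.05
position: [0.4267, -0.0492, 0.1427]
tcp_rot: [[0.906, 0.004, 0.424], [0.003, -1.0, 0.001], [0.424, 0.0, -0.906]]
force: [-1.2, -0.0, -0.6]
opening: 0.601
grasp_force: 0.0
```

Run:
```python
from h import *
R=Rt(0,65);T=np.array([.4687,-.050,.0517])
s,p,Rc=pose(); print(s['joint_positions'],Rc[:,2])
goto(T,R)
```

```text
[-30.1272  25.3475 133.0262  91.7454  12.3487 -29.7163] [ 0.4239  0.0011 -0.9057]
t 16.05 p [ 0.4267 -0.0492  0.1427] shift [-0.0011  0.0017  0.2004] turn [-0.0015 -0.0018  0.0044] rows>= 2.4048519978307255 0.031182083029653532
```

Run:
```python
from h import *
R=Rt(0,77);g=np.array([.470,-.050,.049]);T=g-.003*R[:,2]
goto(T-.07*R[:,2],R); goto(T,R,(T-.07*R[:,2],R))
```

```text
t 16.05 p [ 0.4267 -0.0492  0.1427] shift [0.0295 0.0017 0.0636] turn [-0.001  -0.2685  0.0045] rows>= 0.8418951778249506 1.6877318274032518
t 16.05 p [ 0.4536 -0.05    0.1201] shift [-0.    0.    0.14] turn [0. 0. 0.] rows>= 1.6800000000000002 0.0
```

Emit:
jog_arm(rows="0.6 0.01 0.0017 0.02 0 -0.09 0.002; 0.6 0.02 0.0017 0.04 -0.001 -0.18 0.004; 0.6 0.0295 0.0017 0.0636 -0.001 -0.2685 0.0045; 0.6 0.0295 0.0017 0.0636 -0.001 -0.2685 0.0045; 0.6 0.0295 0.0017 0.0636 -0.001 -0.2685 0.0045")

```text
time_s: 16.47
position: [0.4458, -0.0403, 0.1263]
tcp_rot: [[0.951, 0.015, 0.31], [0.0, -0.999, 0.047], [0.311, -0.045, -0.949]]
force: [-0.9, 0.6, 0.3]
opening: 0.596
grasp_force: 0.0
```

Run:
```python
from h import *
R=Rt(0,77);g=np.array([.470,-.050,.049]);T=g-.003*R[:,2]
s,p,Rc=pose(); print(s['joint_positions'],Rc[:,2])
goto(T,R)
print([medpt('crank_grip',np.array([.473,-.05,.05]),1)])
c=capture('top'); save(c,'g4.png',(230,150,330,225),7)
```

```text
[-26.4006  27.3265 125.9156  42.3061  15.5339  23.2833] [ 0.3103  0.0472 -0.9495]
t 16.47 p [ 0.4458 -0.0403  0.1263] shift [-0.0015  0.0267  0.155 ] turn [-0.0601 -0.1133  0.0032] rows>= 1.887024612333789 0.8060196305809667
[array([[ 0.4702, -0.049 ,  0.0475],
       [ 0.4738, -0.0489,  0.0476]])]
```

View pics/g4.png

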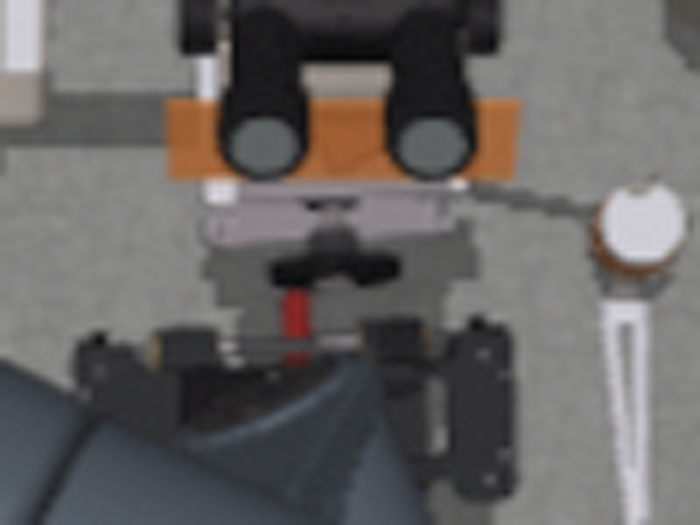

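The red handle (297,325) lies between the two fingers, parallel to world x. The arm is still settling through a wrist re-orientation, so I finish that first and then descend.

Emit:
jog_arm(rows="0.6 0 0.02 0.02 -0.0601 -0.1133 0.0032; 0.6 0 0.0267 0.02 -0.0601 -0.1133 0.0032; 0.6 0 0.0267 0.02 -0.0601 -0.1133 0.0032; 0.6 0 0.0267 0.02 -0.0601 -0.1133 0.0032; 0.6 0 0.0267 0.02 -0.0601 -0.1133 0.0032")

```text
time_s: 17.13
position: [0.4494, -0.0524, 0.1171]
tcp_rot: [[0.974, 0.001, 0.228], [0.001, -1.0, -0.0], [0.228, 0.001, -0.974]]
force: [0.2, -0.5, -0.4]
opening: 0.604
grasp_force: 0.0
```

Run:
```python
from h import *
R=Rt(0,77);g=np.array([.470,-.050,.049]);T=g-.003*R[:,2]
s,p,Rc=pose(); print(s['joint_positions'],Rc[:,2])
goto(T,R)
```

```text
[-24.355   28.5416 122.325   17.7957  17.8707  49.1718] [ 0.2283 -0.0004 -0.9736]
t 17.13 p [ 0.4494 -0.0524  0.1171] shift [ 0.0091 -0.0048  0.136 ] turn [ 0.0005 -0.0044  0.0013] rows>= 1.6362973705835433 0.02873061689633855
```

Emit:
jog_arm(rows="0.6 0.003 -0.002 0.04 0 -0.004 0; 0.6 0.006 -0.004 0.08 0 -0.004 0; 0.6 0.009 -0.0048 0.115 0 -0.004 0; 0.6 0.0091 -0.0048 0.136 0 -0.004 0; 0.6 0.0091 -0.0048 0.136 0 -0.004 0; 0.6 0.0091 -0.0048 0.136 0 -0.004 0; 0.6 0.0091 -0.0048 0.136 0 -0.004 0")

```text
time_s: 17.72
position: [0.4694, -0.0504, 0.0525]
tcp_rot: [[0.974, 0.0, 0.225], [0.001, -1.0, -0.002], [0.225, 0.002, -0.974]]
force: [0.2, -0.4, -0.1]
opening: 0.597
grasp_force: 0.0
```

Emit:
jog_arm(rows="0 0 0 0 0 0 0; 0 0 0 0 0 0 0; 0 0 0 0 0 0 0; 0 0 0 0 0 0 0; 0 0 0 0 0 0 0; 0 0 0 0 0 0 0; 0 0 0 0 0 0 0; 0 0 0 0 0 0 0")

```text
time_s: 18.38
position: [0.4699, -0.05, 0.052]
tcp_rot: [[0.974, 0.001, 0.225], [0.002, -1.0, -0.001], [0.225, 0.001, -0.974]]
force: [2.6, 2.8, -1.5]
opening: 0.146
grasp_force: 29.9
```

Run:
```python
from h import *
s,p,Rc=pose(); print(p,p+.003*Rc[:,2],s['joint_positions'],s['force'],s['opening']*87,s['grasp_force'])
```

```text
[ 0.4699 -0.05    0.052 ] [ 0.4706 -0.05    0.0491] [-22.7209  38.378  121.3362  31.0539   9.5953  37.009 ] [ 2.6225  2.7649 -1.5494] 12.736921281888527 29.905291479080915
```

Handle gripped (opening 12.7 mm). I work out the crank circle in tool axes.

```bash
cat >> h.py <<'E'
def crank(a0,phis,R=None,r=26.,bias=(0,0,0)):
    R=pose()[2] if R is None else R
    out=[]
    for d in phis:
        f=np.radians(d); a=a0
        P=np.array([2.7*f/2/np.pi,-r*(np.sin(a+f)-np.sin(a)),r*(np.cos(a+f)-np.cos(a))+4*f/2/np.pi])+bias
        v=R.T@P/500; out.append('0 %.4f %.4f %.4f 0 0 0'%tuple(v))
    print('; '.join(out))
E
python3 - <<'E'
from h import *
crank(-2.42,np.arange(15,301,15))
E
```

```text
0 0.0026 -0.0089 -0.0102 0 0 0; 0 0.0057 -0.0149 -0.0224 0 0 0; 0 0.0090 -0.0175 -0.0356 0 0 0; 0 0.0123 -0.0166 -0.0491 0 0 0; 0 0.0155 -0.0122 -0.0619 0 0 0; 0 0.0183 -0.0046 -0.0732 0 0 0; 0 0.0206 0.0056 -0.0821 0 0 0; 0 0.0222 0.0178 -0.0882 0 0 0; 0 0.0231 0.0312 -0.0910 0 0 0; 0 0.0231 0.0447 -0.0904 0 0 0; 0 0.0224 0.0576 -0.0864 0 0 0; 0 0.0210 0.0688 -0.0793 0 0 0; 0 0.0190 0.0777 -0.0696 0 0 0; 0 0.0165 0.0837 -0.0580 0 0 0; 0 0.0138 0.0863 -0.0453 0 0 0; 0 0.0110 0.0854 -0.0324 0 0 0; 0 0.0085 0.0810 -0.0201 0 0 0; 0 0.0062 0.0734 -0.0094 0 0 0; 0 0.0045 0.0632 -0.0010 0 0 0; 0 0.0035 0.0510 0.0045 0 0 0
```

Emit:
jog_arm(rows="0 0.0026 -0.0089 -0.0102 0 0 0; 0 0.0057 -0.0149 -0.0224 0 0 0; 0 0.0090 -0.0175 -0.0356 0 0 0; 0 0.0123 -0.0166 -0.0491 0 0 0; 0 0.0155 -0.0122 -0.0619 0 0 0; 0 0.0183 -0.0046 -0.0732 0 0 0; 0 0.0183 -0.0046 -0.0732 0 0 0")

```text
time_s: 18.97
position: [0.4708, -0.0487, 0.0903]
tcp_rot: [[0.974, 0.0, 0.226], [0.001, -1.0, -0.003], [0.226, 0.003, -0.974]]
force: [-0.6, -1.5, -1.4]
opening: 0.148
grasp_force: 29.9
```

Run:
```python
from h import *
s,p,Rc=pose(); print(p+.003*Rc[:,2],s['joint_positions'],s['force'],s['opening']*87)
print(Rc)
print(medpt('crank_grip',np.array([.473,-.05,.09]),2),medpt('crank_axis',np.array([.475,-.067,.07]),2))
crank(-2.42+np.pi/2,np.arange(15,301,15),Rt(0,77))
```

```text
[ 0.4715 -0.0487  0.0874] [-22.4559  32.9507 120.3188  18.5506  15.3138  50.0769] [-0.5702 -1.4644 -1.3991] 12.853319788696782
[[ 0.974   0.0005  0.2264]
 [ 0.0011 -1.     -0.0026]
 [ 0.2264  0.0028 -0.974 ]]
[[ 0.4755 -0.0506  0.0895]
 [ 0.4743 -0.0525  0.0848]
 [ 0.4736 -0.0493  0.0872]
 [ 0.474  -0.0492  0.0865]] [[ 0.4782 -0.0651  0.0693]
 [ 0.4756 -0.0696  0.0687]
 [ 0.4747 -0.0676  0.0706]
 [ 0.4781 -0.0684  0.0665]]
0 0.0023 0.0102 -0.0090 0 0 0; 0 0.0039 0.0224 -0.0151 0 0 0; 0 0.0048 0.0357 -0.0179 0 0 0; 0 0.0049 0.0493 -0.0173 0 0 0; 0 0.0042 0.0621 -0.0133 0 0 0; 0 0.0028 0.0734 -0.0062 0 0 0; 0 0.0008 0.0823 0.0035 0 0 0; 0 -0.0016 0.0883 0.0151 0 0 0; 0 -0.0043 0.0909 0.0278 0 0 0; 0 -0.0071 0.0900 0.0407 0 0 0; 0 -0.0097 0.0856 0.0529 0 0 0; 0 -0.0119 0.0781 0.0636 0 0 0; 0 -0.0136 0.0679 0.0721 0 0 0; 0 -0.0147 0.0557 0.0776 0 0 0; 0 -0.0150 0.0424 0.0799 0 0 0; 0 -0.0145 0.0288 0.0788 0 0 0; 0 -0.0132 0.0160 0.0742 0 0 0; 0 -0.0112 0.0047 0.0666 0 0 0; 0 -0.0086 -0.0042 0.0563 0 0 0; 0 -0.0056 -0.0102 0.0442 0 0 0
```

Emit:
jog_arm(rows="0 0.0023 0.0102 -0.0090 0 0 0; 0 0.0039 0.0224 -0.0151 0 0 0; 0 0.0048 0.0357 -0.0179 0 0 0; 0 0.0049 0.0493 -0.0173 0 0 0; 0 0.0042 0.0621 -0.0133 0 0 0; 0 0.0028 0.0734 -0.0062 0 0 0; 0 0.0008 0.0823 0.0035 0 0 0; 0 -0.0016 0.0883 0.0151 0 0 0; 0 -0.0043 0.0909 0.0278 0 0 0; 0 -0.0071 0.0900 0.0407 0 0 0; 0 -0.0097 0.0856 0.0529 0 0 0; 0 -0.0119 0.0781 0.0636 0 0 0; 0 -0.0136 0.0679 0.0721 0 0 0; 0 -0.0147 0.0557 0.0776 0 0 0; 0 -0.0150 0.0424 0.0799 0 0 0; 0 -0.0145 0.0288 0.0788 0 0 0; 0 -0.0132 0.0160 0.0742 0 0 0; 0 -0.0112 0.0047 0.0666 0 0 0; 0 -0.0086 -0.0042 0.0563 0 0 0; 0 -0.0056 -0.0102 0.0442 0 0 0")

```text
time_s: 21.43
position: [0.4729, -0.0422, 0.0678]
tcp_rot: [[0.974, 0.002, 0.225], [0.002, -1.0, -0.002], [0.225, 0.002, -0.974]]
force: [-0.2, -2.3, -2.6]
opening: 0.148
grasp_force: 29.9
```

Run:
```python
from h import *
s,p,Rc=pose(); print(p+.003*Rc[:,2],s['joint_positions'],s['force'],s['opening']*87,Rc[:,2])
print(medpt('crank_grip',np.array([.473,-.045,.065]),2).mean(0),medpt('crank_axis',np.array([.475,-.067,.07]),2).mean(0))
print(medpt('jack_top',np.array([.59,-.067,.14]),2))
crank(-2.42+np.radians(390),np.arange(15,241,15),Rt(0,77))
```

```text
[ 0.4736 -0.0422  0.0649] [-21.4865  36.1462 120.6994  23.0993  11.9217  46.2487] [-0.2346 -2.2586 -2.622 ] 12.897308060717066 [ 0.2251 -0.0015 -0.9743]
[ 0.4763 -0.0444  0.0628] [ 0.4795 -0.0662  0.0717]
[[ 0.5949 -0.0633  0.1406]
 [ 0.596  -0.0613  0.1409]]
0 0.0033 -0.0026 -0.0133 0 0 0; 0 0.0066 -0.0017 -0.0267 0 0 0; 0 0.0098 0.0027 -0.0395 0 0 0; 0 0.0126 0.0102 -0.0508 0 0 0; 0 0.0149 0.0204 -0.0598 0 0 0; 0 0.0166 0.0326 -0.0659 0 0 0; 0 0.0175 0.0460 -0.0687 0 0 0; 0 0.0176 0.0595 -0.0681 0 0 0; 0 0.0169 0.0723 -0.0641 0 0 0; 0 0.0155 0.0836 -0.0570 0 0 0; 0 0.0135 0.0926 -0.0473 0 0 0; 0 0.0110 0.0985 -0.0357 0 0 0; 0 0.0083 0.1012 -0.0230 0 0 0; 0 0.0056 0.1003 -0.0101 0 0 0; 0 0.0030 0.0959 0.0022 0 0 0; 0 0.0007 0.0883 0.0129 0 0 0
```

Run:
```python
from h import *
import pickle
print(bot.read_state()['time_s'])
for n in('scene','top'):
    f=[capture(n)['pixels'] for _ in range(2)]
    np.save('ref_'+n,np.mean([cv2.cvtColor(x,cv2.COLOR_RGB2GRAY).astype(np.float32) for x in f],0))
c=capture('scene'); 
# expected px shift for 1 mm head rise
for n in('scene','top'):
    c=capture(n); print(n,px(c,[.585,-.067,.33])[0],px(c,[.585,-.067,.34])[0]-px(c,[.585,-.067,.33])[0])
a=cv2.cvtColor(capture('scene')['pixels'],cv2.COLOR_RGB2GRAY).astype(np.float32)
print(np.abs(a-np.load('ref_scene.npy')).mean())
crank(-2.42+np.radians(630),np.arange(15,61,15),Rt(0,77))
```

```text
22.6333
scene [269.3183 220.4199] [ 0.1009 -0.8634]
top [278.7379 146.3959] [ 0.0784 -0.8321]
0.48278046
0 -0.0017 -0.0102 0.0084 0 0 0; 0 -0.0028 -0.0224 0.0140 0 0 0; 0 -0.0031 -0.0357 0.0163 0 0 0; 0 -0.0026 -0.0493 0.0151 0 0 0
```

Emit:
jog_arm(rows="0 0.0033 -0.0026 -0.0133 0 0 0; 0 0.0066 -0.0017 -0.0267 0 0 0; 0 0.0098 0.0027 -0.0395 0 0 0; 0 0.0126 0.0102 -0.0508 0 0 0; 0 0.0149 0.0204 -0.0598 0 0 0; 0 0.0166 0.0326 -0.0659 0 0 0; 0 0.0175 0.0460 -0.0687 0 0 0; 0 0.0176 0.0595 -0.0681 0 0 0; 0 0.0169 0.0723 -0.0641 0 0 0; 0 0.0155 0.0836 -0.0570 0 0 0; 0 0.0135 0.0926 -0.0473 0 0 0; 0 0.0110 0.0985 -0.0357 0 0 0; 0 0.0083 0.1012 -0.0230 0 0 0; 0 0.0056 0.1003 -0.0101 0 0 0; 0 0.0030 0.0959 0.0022 0 0 0; 0 0.0007 0.0883 0.0129 0 0 0")

```text
time_s: 24.37
position: [0.4756, -0.0884, 0.0618]
tcp_rot: [[0.974, -0.0, 0.228], [0.0, -1.0, -0.004], [0.228, 0.004, -0.974]]
force: [-0.5, 1.3, 5.2]
opening: 0.147
grasp_force: 29.8
```

```bash
cat >> h.py <<'E'
def tang(phi):
    s,p,Rc=pose(); a=-2.42+np.radians(phi); print('tangential',-(s['force'][1]*-np.cos(a)+s['force'][2]*-np.sin(a)), 'g',p+.003*Rc[:,2],'t',s['time_s'])
def track(n=3,names=('scene','top')):
    for nm in names:
        f=np.mean([cv2.cvtColor(capture(nm)['pixels'],cv2.COLOR_RGB2GRAY).astype(np.float32) for _ in range(n)],0)
        ref=np.load('ref_'+nm+'.npy'); c=capture(nm)
        u,v=px(c,[.585,-.067,.34])[0].astype(int)
        for nme,(x0,x1,y0,y1) in dict(head=(u-17,u+18,v-20,v+14)).items():
            W=np.eye(2,3,dtype=np.float32)
            cc,W=cv2.findTransformECC(ref[y0:y1,x0:x1],f[y0-6:y1+6,x0-6:x1+6],np.array([[1,0,6],[0,1,6]],np.float32),cv2.MOTION_TRANSLATION,(3,200,1e-6),None,3)
            print(nm,nme,round(cc,4),W[:,2]-6)
E
python3 - <<'E'
from h import *
tang(630); track()
crank(-2.42+np.radians(630),[10,20,30,40,50,60,70,80,90],Rt(0,77))
crank(-2.42+np.radians(720),[10,20,30,40,50,60],Rt(0,77))
E
```

```text
tangential 3.043877427428627 g [ 0.4763 -0.0884  0.0589] t 24.3667
scene head 0.9908 [-0.0287  0.019 ]
top head 0.9933 [-0.0155 -0.0132]
0 -0.0012 -0.0066 0.0059 0 0 0; 0 -0.0021 -0.0141 0.0106 0 0 0; 0 -0.0028 -0.0224 0.0140 0 0 0; 0 -0.0031 -0.0312 0.0159 0 0 0; 0 -0.0030 -0.0403 0.0163 0 0 0; 0 -0.0026 -0.0493 0.0151 0 0 0; 0 -0.0018 -0.0580 0.0124 0 0 0; 0 -0.0007 -0.0661 0.0083 0 0 0; 0 0.0007 -0.0734 0.0029 0 0 0
0 0.0017 -0.0063 -0.0066 0 0 0; 0 0.0036 -0.0113 -0.0141 0 0 0; 0 0.0056 -0.0149 -0.0224 0 0 0; 0 0.0078 -0.0171 -0.0311 0 0 0; 0 0.0100 -0.0176 -0.0401 0 0 0; 0 0.0123 -0.0166 -0.0491 0 0 0
```

Emit:
jog_arm(rows="0 -0.0012 -0.0066 0.0059 0 0 0; 0 -0.0021 -0.0141 0.0106 0 0 0; 0 -0.0028 -0.0224 0.0140 0 0 0; 0 -0.0031 -0.0312 0.0159 0 0 0; 0 -0.0030 -0.0403 0.0163 0 0 0; 0 -0.0026 -0.0493 0.0151 0 0 0; 0 -0.0018 -0.0580 0.0124 0 0 0; 0 -0.0007 -0.0661 0.0083 0 0 0; 0 0.0007 -0.0734 0.0029 0 0 0")

```text
time_s: 25.52
position: [0.4754, -0.0496, 0.0601]
tcp_rot: [[0.974, 0.002, 0.225], [0.002, -1.0, -0.001], [0.225, 0.002, -0.974]]
force: [1.1, -1.6, -3.2]
opening: 0.144
grasp_force: 29.9
```

Run:
```python
from h import *
tang(720); track()
print(medpt('jack_top',np.array([.59,-.067,.147]),2))
```

```text
tangential 3.304766237061555 g [ 0.476  -0.0496  0.0572] t 25.5167
scene head 0.9973 [ 0.0013 -0.0169]
top head 0.9932 [-0.0182 -0.0046]
[[ 0.592  -0.0633  0.1493]
 [ 0.5944 -0.0636  0.1487]]
```

Emit:
jog_arm(rows="0 0.0017 -0.0063 -0.0066 0 0 0; 0 0.0036 -0.0113 -0.0141 0 0 0; 0 0.0056 -0.0149 -0.0224 0 0 0; 0 0.0078 -0.0171 -0.0311 0 0 0; 0 0.0100 -0.0176 -0.0401 0 0 0; 0 0.0123 -0.0166 -0.0491 0 0 0")

```text
time_s: 26.82
position: [0.4756, -0.0421, 0.0856]
tcp_rot: [[0.974, 0.001, 0.225], [0.001, -1.0, -0.002], [0.225, 0.002, -0.974]]
force: [1.4, 0.6, -3.2]
opening: 0.149
grasp_force: 29.9
```

Run:
```python
from h import *
tang(780); track()
crank(-2.42+np.radians(780),[10,20,30,40,50,60],Rt(0,77))
crank(-2.42+np.radians(840),[10,20,30,40],Rt(0,77))
crank(-2.42+np.radians(880),[10,20,30,40],Rt(0,77))
crank(-2.42+np.radians(920),[10,20,30,40],Rt(0,77))
```

```text
tangential 3.231306349040207 g [ 0.4763 -0.0422  0.0827] t 26.8167
scene head 0.9976 [-0.0091 -0.0141]
top head 0.9931 [-0.0102 -0.0047]
0 0.0022 0.0026 -0.0087 0 0 0; 0 0.0042 0.0066 -0.0168 0 0 0; 0 0.0060 0.0119 -0.0241 0 0 0; 0 0.0076 0.0185 -0.0303 0 0 0; 0 0.0089 0.0260 -0.0354 0 0 0; 0 0.0100 0.0344 -0.0391 0 0 0
0 0.0007 0.0088 -0.0023 0 0 0; 0 0.0010 0.0179 -0.0030 0 0 0; 0 0.0010 0.0269 -0.0022 0 0 0; 0 0.0006 0.0356 0.0001 0 0 0
0 -0.0007 0.0081 0.0037 0 0 0; 0 -0.0017 0.0154 0.0088 0 0 0; 0 -0.0030 0.0217 0.0150 0 0 0; 0 -0.0045 0.0267 0.0222 0 0 0
0 -0.0017 0.0036 0.0079 0 0 0; 0 -0.0035 0.0058 0.0163 0 0 0; 0 -0.0053 0.0064 0.0249 0 0 0; 0 -0.0071 0.0054 0.0335 0 0 0
```

Emit:
jog_arm(rows="0 0.0022 0.0026 -0.0087 0 0 0; 0 0.0042 0.0066 -0.0168 0 0 0; 0 0.0060 0.0119 -0.0241 0 0 0; 0 0.0076 0.0185 -0.0303 0 0 0; 0 0.0089 0.0260 -0.0354 0 0 0; 0 0.0100 0.0344 -0.0391 0 0 0")

```text
time_s: 27.72
position: [0.4766, -0.06, 0.1059]
tcp_rot: [[0.974, 0.001, 0.226], [0.001, -1.0, -0.002], [0.226, 0.003, -0.974]]
force: [3.0, 0.7, -7.5]
opening: 0.148
grasp_force: 30.0
```

Run:
```python
from h import *
tang(840); track()
```

```text
tangential 3.0438129497082347 g [ 0.4773 -0.06    0.1029] t 27.7167
scene head 0.9939 [-0.0169 -0.0226]
top head 0.9935 [-0.0134 -0.0026]
```

Emit:
jog_arm(rows="0 0.0007 0.0088 -0.0023 0 0 0; 0 0.0010 0.0179 -0.0030 0 0 0; 0 0.0010 0.0269 -0.0022 0 0 0; 0 0.0006 0.0356 0.0001 0 0 0")

```text
time_s: 28.45
position: [0.4771, -0.0767, 0.1056]
tcp_rot: [[0.974, 0.001, 0.226], [0.001, -1.0, -0.001], [0.226, 0.001, -0.974]]
force: [6.7, 4.7, -5.8]
opening: 0.15
grasp_force: 30.0
```

Run:
```python
from h import *
tang(880); track()
```

```text
tangential 2.266939261944841 g [ 0.4778 -0.0767  0.1027] t 28.45
scene head 0.9905 [-0.0065  0.0155]
top head 0.9935 [-0.0224 -0.0059]
```

Emit:
jog_arm(rows="0 0.0003 0.0081 0.0039 0 0 0; 0 -0.0003 0.0154 0.0092 0 0 0; 0 -0.0013 0.0217 0.0154 0 0 0; 0 -0.0025 0.0267 0.0227 0 0 0")

```text
time_s: 29.18
position: [0.4777, -0.0898, 0.0945]
tcp_rot: [[0.974, 0.002, 0.225], [0.002, -1.0, -0.0], [0.225, 0.001, -0.974]]
force: [2.0, 4.3, 1.5]
opening: 0.153
grasp_force: 29.9
```

Run:
```python
from h import *
tang(920); track()
```

```text
tangential 3.3936830065495 g [ 0.4784 -0.0898  0.0916] t 29.1833
scene head 0.9919 [-0.0015  0.008 ]
top head 0.9936 [-0.0265 -0.0087]
```

Emit:
jog_arm(rows="0 -0.0015 0.0036 0.0079 0 0 0; 0 -0.0030 0.0058 0.0163 0 0 0; 0 -0.0047 0.0064 0.0249 0 0 0; 0 -0.0064 0.0054 0.0335 0 0 0")

```text
time_s: 29.92
position: [0.4782, -0.0933, 0.0769]
tcp_rot: [[0.974, 0.001, 0.225], [0.001, -1.0, -0.002], [0.225, 0.002, -0.974]]
force: [-1.7, 3.0, 3.7]
opening: 0.148
grasp_force: 29.8
```

Run:
```python
from h import *
tang(960); track()
crank(-2.42+np.radians(960),[10,20,30,40],Rt(0,77))
crank(-2.42+np.radians(1000),[10,20,30,40],Rt(0,77))
crank(-2.42+np.radians(1040),[10,20,30,40],Rt(0,77))
crank(-2.42+np.radians(1080),[10,20,30,40],Rt(0,77))
```

```text
tangential 2.992240715397563 g [ 0.4789 -0.0933  0.074 ] t 29.9167
scene head 0.9889 [-0.0134  0.0105]
top head 0.9931 [-0.0002 -0.0243]
0 -0.0018 -0.0026 0.0083 0 0 0; 0 -0.0034 -0.0066 0.0160 0 0 0; 0 -0.0048 -0.0119 0.0230 0 0 0; 0 -0.0060 -0.0185 0.0289 0 0 0
0 -0.0009 -0.0075 0.0047 0 0 0; 0 -0.0016 -0.0158 0.0081 0 0 0; 0 -0.0018 -0.0247 0.0100 0 0 0; 0 -0.0018 -0.0337 0.0104 0 0 0
0 0.0004 -0.0090 -0.0012 0 0 0; 0 0.0012 -0.0177 -0.0038 0 0 0; 0 0.0023 -0.0258 -0.0079 0 0 0; 0 0.0037 -0.0331 -0.0133 0 0 0
0 0.0017 -0.0063 -0.0066 0 0 0; 0 0.0036 -0.0113 -0.0141 0 0 0; 0 0.0056 -0.0149 -0.0224 0 0 0; 0 0.0078 -0.0171 -0.0311 0 0 0
```

Emit:
jog_arm(rows="0 -0.0018 -0.0026 0.0083 0 0 0; 0 -0.0034 -0.0066 0.0160 0 0 0; 0 -0.0048 -0.0119 0.0230 0 0 0; 0 -0.0060 -0.0185 0.0289 0 0 0")

```text
time_s: 30.65
position: [0.4783, -0.0847, 0.0624]
tcp_rot: [[0.974, -0.0, 0.225], [0.001, -1.0, -0.003], [0.225, 0.003, -0.974]]
force: [-7.1, -4.2, 0.1]
opening: 0.148
grasp_force: 29.9
```

Run:
```python
from h import *
tang(1000); track(4)
print(medpt('jack_top',np.array([.59,-.067,.155]),2), medpt('block',np.array([.59,-.067,.155]),1))
```

```text
tangential 3.3898648369682327 g [ 0.4789 -0.0847  0.0594] t 30.65
scene head 0.9899 [-0.0153 -0.1185]
top head 0.991 [-0.0286 -0.1176]
[[ 0.5935 -0.0627  0.1562]
 [ 0.5922 -0.0637  0.1517]] []
```

Both cameras show the head has risen about 1.2 mm (−0.118 px), so the block is carrying it. I let go of the handle and check again.

Emit:
jog_arm(rows="0.6 0 0 0 0 0 0; 0.6 0 0 0 0 0 0; 0.6 0 0 0 0 0 0; 0.6 0 0 0 0 0 0; 0.6 0 0 -0.04 0 0 0; 0.6 0 0 -0.1 0 0 0; 0.6 0 0 -0.16 0 0 0; 0.6 -0.02 0 -0.2 0 0 0; 0.6 -0.02 0 -0.2 0 0 0; 0.6 -0.02 0 -0.2 0 0 0")

```text
time_s: 32.58
position: [0.4473, -0.0842, 0.1588]
tcp_rot: [[0.973, 0.0, 0.229], [0.001, -1.0, -0.004], [0.229, 0.004, -0.973]]
force: [1.0, -0.6, 0.1]
opening: 0.596
grasp_force: 0.0
```

Run:
```python
from h import *
track(4)
a=medpt('lever_tip',np.array([.615,-.206,.338]),2); print(a,a.mean(0))
s,p,Rc=pose(); print(s['time_s'],p,s['joint_positions'],s['force'])
```

```text
scene head 0.9289 [0.0531 0.006 ]
top head 0.9912 [-0.0261 -0.0905]
[[ 0.616  -0.2029  0.3367]
 [ 0.6142 -0.2077  0.3352]
 [ 0.6165 -0.2061  0.3361]
 [ 0.6154 -0.2087  0.3384]] [ 0.6155 -0.2064  0.3366]
33.4833 [ 0.4468 -0.0839  0.1578] [-28.7354  23.0713 119.838   13.9757  26.2164  49.2422] [0.0981 0.0749 0.2189]
```

Run:
```python
from h import *
goto([.44,-.26,.30],Rt(45,83))
```

```text
t 33.48 p [ 0.4468 -0.0839  0.1578] shift [ 0.0506  0.3529 -0.2794] turn [ 0.1769 -0.1264 -0.9838] rows>= 5.435627553605777 6.332035218620476
```

Emit:
jog_arm(rows="0 0.003 0.05 -0.03 0.025 -0.02 -0.14; 0 0.015 0.11 -0.08 0.05 -0.04 -0.28; 0 0.025 0.17 -0.13 0.08 -0.06 -0.42; 0 0.035 0.23 -0.18 0.1 -0.08 -0.56; 0 0.045 0.29 -0.23 0.13 -0.1 -0.7; 0 0.0506 0.3529 -0.2794 0.16 -0.12 -0.84; 0 0.0506 0.3529 -0.2794 0.1769 -0.1264 -0.9838; 0 0.0506 0.3529 -0.2794 0.1769 -0.1264 -0.9838; 0 0.0506 0.3529 -0.2794 0.1769 -0.1264 -0.9838; 0 0.0506 0.3529 -0.2794 0.1769 -0.1264 -0.9838")

```text
time_s: 34.32
position: [0.439, -0.2583, 0.2987]
tcp_rot: [[0.703, 0.706, 0.084], [0.7, -0.708, 0.089], [0.122, -0.004, -0.992]]
force: [-0.6, -0.9, 0.0]
opening: 0.015
grasp_force: 0.0
```

Run:
```python
from h import *
track(4)
s,p,Rc=pose(); print(s['joint_positions'])
goto([.6165,-.207,.40],Rt(90,90))
```

```text
scene head 0.9279 [0.0425 0.0062]
top head 0.9913 [-0.0248 -0.0751]
[-47.1049  17.0872  95.3635   7.5444  68.0034  -4.9671]
t 34.82 p [ 0.44   -0.2598  0.2999] shift [ 0.3463  0.1749 -0.1594] turn [ 0.0606 -0.1476 -0.9986] rows>= 5.0324110050207596 6.3558388915096105
```

Run:
```python
from h import *
for nm in('scene','top'):
    c=capture(nm)
    f=np.mean([cv2.cvtColor(capture(nm)['pixels'],cv2.COLOR_RGB2GRAY).astype(np.float32) for _ in range(4)],0)
    ref=np.load('ref_'+nm+'.npy')
    g=cv2.goodFeaturesToTrack(ref.astype(np.uint8),400,.02,4)
    q,st,er=cv2.calcOpticalFlowPyrLK(cv2.convertScaleAbs(ref),cv2.convertScaleAbs(f),g,None,winSize=(11,11),maxLevel=0,criteria=(3,100,1e-4))
    g=g[:,0];d=q[:,0]-g; ok=(st[:,0]==1)&(er[:,0]<6)&(np.abs(d).max(1)<.6)
    u,v=px(c,[.585,-.067,.33])[0]
    hd=ok&(np.hypot(*(g-[u,v]).T)<24); so=ok&(np.hypot(*(g-[u,v]).T)>50)
    print(nm,(u,v),hd.sum(),np.median(d[hd],0),so.sum(),np.median(d[so],0)); print(np.c_[g[hd],d[hd],er[hd]].round(2))
    D=np.abs(f-ref); x,y=int(u),int(v); print(D[y-40:y+40:8,x-40:x+40:8].astype(int))
```

```text
scene (np.float64(269.31828542417566), np.float64(220.41989440464866)) 19 [ 0.0139 -0.0536] 247 [ 0.0012 -0.0006]
[[289.   222.    -0.01  -0.02   1.  ]
 [269.   239.     0.05  -0.11   5.07]
 [266.   220.     0.07  -0.02   3.53]
 [276.   235.    -0.06  -0.01   2.48]
 [265.   242.     0.05  -0.15   5.1 ]
 [270.   244.     0.02  -0.04   2.27]
 [281.   214.     0.01  -0.05   1.56]
 [256.   232.    -0.13  -0.18   4.71]
 [281.   228.    -0.06  -0.03   2.84]
 [274.   221.     0.04  -0.09   3.64]
 [278.   219.     0.02  -0.09   2.86]
 [270.   220.     0.02  -0.07   3.73]
 [291.   215.    -0.01  -0.03   1.26]
 [275.   240.    -0.02  -0.01   1.55]
 [268.   215.     0.04  -0.12   2.94]
 [265.   212.    -0.02   0.05   3.1 ]
 [253.   224.    -0.05  -0.12   5.79]
 [275.   203.    -0.09  -0.11   2.9 ]
 [281.   209.     0.05   0.     2.22]]
[[ 41  48  74   1   2   1   1   1   1   1]
 [ 67  80  91   0   4   1   0   1   2   0]
 [ 94  89  31 108   3   1   1   1   0   0]
 [  0  79   6 108   9   3   0   1   0   1]
 [ 25 112  87   3   2   1   1   1   0   0]
 [ 45  53   7   4   2  18   0   1   1   1]
 [ 22  52  29   1   2   1   3   1   0   1]
 [ 24   1   8   1   1   2   0   1   1   1]
 [  0   0   1  15   0   2   0   0   0   0]
 [  1   0   1   0  12   1  12   2   0   1]]Traceback (most recent call last):
  File "<stdin>", line 4, in <module>
ValueError: 200 camera calls are used up
```

Camera calls are used up. The last flow measurement still shows the head's features about 0.09 px up (roughly 1 mm) and the surroundings at 0, so the block is carrying the head. I press the lever next, guided by force.

Emit:
jog_arm(rows="0 0.02 0.01 -0.04 0.01 -0.02 -0.14; 0 0.06 0.03 -0.09 0.02 -0.04 -0.28; 0 0.12 0.06 -0.13 0.03 -0.06 -0.42; 0 0.19 0.1 -0.155 0.04 -0.09 -0.56; 0 0.26 0.14 -0.1594 0.05 -0.12 -0.7; 0 0.32 0.165 -0.1594 0.06 -0.14 -0.85; 0 0.3463 0.1749 -0.1594 0.0606 -0.1476 -0.9986; 0 0.3463 0.1749 -0.1594 0.0606 -0.1476 -0.9986; 0 0.3463 0.1749 -0.1594 0.0606 -0.1476 -0.9986; 0 0.3463 0.1749 -0.1594 0.0606 -0.1476 -0.9986")

```text
time_s: 35.95
position: [0.6155, -0.2074, 0.3996]
tcp_rot: [[0.002, 1.0, -0.002], [1.0, -0.002, 0.0], [0.0, -0.002, -1.0]]
force: [-0.7, 0.2, 0.8]
opening: 0.004
grasp_force: 0.0
```

Run:
```python
from h import *
s,p,Rc=pose(); print(s['joint_positions'],s['force'],Rc)
goto([.6165,-.209,.378],Rt(90,90))
```

```text
[-28.4457  25.3057  65.9544  -0.0329  88.8236 -28.3078] [-0.7366  0.1745  0.7661] [[ 0.0024  1.     -0.0016]
 [ 1.     -0.0024  0.0002]
 [ 0.0002 -0.0016 -1.    ]]
t 35.95 p [ 0.6155 -0.2074  0.3996] shift [-0.0032  0.002   0.0433] turn [-0.002  -0.0002 -0.003 ] rows>= 0.5209931402983305 0.022906794718407904
```

Emit:
jog_arm(rows="0 -0.003 0.002 0.02 0 0 0; 0 -0.003 0.002 0.04 0 0 0; 0 -0.004 0.002 0.055 0 0 0; 0 -0.005 0.002 0.065 0 0 0; 0 -0.006 0.002 0.075 0 0 0")

```text
time_s: 36.37
position: [0.6172, -0.2123, 0.3631]
tcp_rot: [[0.002, 1.0, 0.001], [1.0, -0.002, -0.004], [-0.004, 0.001, -1.0]]
force: [-0.4, -3.4, 5.4]
opening: 0.003
grasp_force: 2.4
```

Emit:
jog_arm(rows="0 -0.011 0 0.016 0 0 0; 0 -0.02 0 0.035 0 0 0; 0 -0.029 0 0.054 0 0 0; 0 -0.035 0 0.074 0 0 0; 0 -0.039 0 0.094 0 0 0; 0 -0.042 0 0.115 0 0 0; 0 -0.043 0 0.136 0 0 0; 0 -0.042 0 0.157 0 0 0; 0 -0.039 0 0.178 0 0 0; 0 -0.035 0 0.198 0 0 0; 0 -0.029 0 0.218 0 0 0; 0 -0.025 0 0.228 0 0 0; 0 -0.021 0 0.237 0 0 0; 0 -0.021 0 0.237 0 0 0")

```text
time_s: 37.53
position: [0.617, -0.2197, 0.2429]
tcp_rot: [[-0.0, 1.0, -0.002], [1.0, 0.0, 0.001], [0.001, -0.002, -1.0]]
force: [-0.1, -0.7, 0.1]
opening: 0.004
grasp_force: 0.1
```

Emit:
jog_arm(rows="0 0 0 0.004 0 0 0; 0 0 0 0.008 0 0 0; 0 0 0 0.01 0 0 0; 0 0 0 0.01 0 0 0")

```text
time_s: 37.87
position: [0.6178, -0.2202, 0.241]
tcp_rot: [[-0.0, 1.0, 0.002], [1.0, 0.0, 0.0], [0.0, 0.002, -1.0]]
force: [-1.2, 0.7, 6.6]
opening: 0.007
grasp_force: 2.6
```

Emit:
jog_arm(rows="0 0 0 0.005 0 0 0; 0 0 0 0.008 0 0 0; 0 0 0 0.008 0 0 0")

```text
time_s: 38.12
position: [0.6182, -0.2204, 0.24]
tcp_rot: [[-0.0, 1.0, 0.004], [1.0, 0.0, -0.001], [-0.001, 0.004, -1.0]]
force: [-4.4, 3.0, 16.3]
opening: 0.005
grasp_force: 7.9
```

The force rose to 16 N at ball-top height 0.218 m, which is exactly where the stop should be, so the lever is fully down. I back off upward and outward.

Emit:
jog_arm(rows="0 0 0 -0.02 0 0 0; 0 -0.01 0 -0.06 0 0 0; 0 -0.03 0 -0.12 0 0 0; 0 -0.06 0 -0.18 0 0 0; 0 -0.09 0 -0.24 0 0 0; 0 -0.12 0 -0.3 0 0 0; 0 -0.12 0 -0.3 0 0 0; 0 -0.12 0 -0.3 0 0 0; 0 -0.12 0 -0.3 0 0 0; 0 -0.12 0 -0.3 0 0 0; 0 -0.12 0 -0.3 0 0 0")

```text
time_s: 39.03
position: [0.6169, -0.2796, 0.3831]
tcp_rot: [[-0.001, 1.0, -0.003], [1.0, 0.001, 0.002], [0.002, -0.003, -1.0]]
force: [0.6, -0.8, 0.5]
opening: 0.004
grasp_force: 0.0
```

Run:
```python
from h import *
s,p,R=pose(); print(p,s['force'],s['time_s']); print(bot.hand_in())
```

```text
[ 0.6169 -0.2796  0.3831] [ 0.5832 -0.7887  0.5029] 39.0333
the job is handed in; nothing more can be done
None
```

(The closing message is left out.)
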